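# Put the wax away and work the sticking cover shut

### The job

Put the round wax puck into the open well of the wooden chest, then slide the chest's cover away from you until both its ends are fully home against the far wall. The cover sticks in its track and jams when it gets crooked, so push its two end blocks in turn, gently (never more than 20 N, ease off as soon as it binds), keep off the thin metal sheet between them, and once it is home seat its buffers with a steady press of about 12 N on either block for half a second. Leave the other things on the bench where they are.

Things in the scene. Friction and masses are not known exactly. Their poses are not given: they have to be found in the camera images.
- chest: Low wooden chest, fixed, 250 (x) x 266 (y) x 64 mm high, yaw within 0.2 rad. Origin at the underside; x points to its far wall (the way the cover closes), y left, z up. In its frame: side walls 10 mm thick, inner faces at y = +-123 mm, tops at z = 64 mm; a flat deck, top z = 42 mm, from x = -125 to 20 mm, bare but for the cover; beyond it the well.
- well (a point): Centre of the well's floor (chest frame 57.5, 0, 6 mm). The well is 75 (x) x 246 (y) mm, x = 20 to 95 mm, floor at z = 6 mm, open from above where the cover does not reach.
- far_wall (a point): Middle of the far wall's inner face, where the cover comes home (chest frame 95, 0, 54 mm). The far wall is 15 mm thick, its top at z = 64 mm.
- cover: Sliding cover on the chest's deck, cannot be lifted: a wooden block at each end, 107 (x) x 42.5 (y) x 21 mm, 74 to 116.5 mm to either side of the middle, z = 43 to 64 mm, joined by a thin sheet. Origin in its middle at z = 43 mm, 55 mm behind its front buffers, 55 mm ahead of its rear faces. It starts open, at chest x = -35 to -25 mm; home is x = 40 mm.
- cover_rack (a joint): How far the cover stands askew, rad, 0 = straight, positive = right end ahead. Each end drags with 2 to 6 N, more the faster it goes; pushed at one end, that end goes ahead and the other hardly moves. It jams at about 0.09 rad, and at about 0.05 in tight spots of the track that lie elsewhere each time; then the force at the pushed end climbs until the other end is pushed. It starts within 0.04.
- cover_sheet: The thin aluminium sheet (105 x 149 x 3 mm, top 46 mm above the bench) between the two end blocks; part of the cover. It must not be pushed or pressed. Origin as the cover's.
- cover_left (a point): Middle of the rear (push) face of the left end block (chest +y, 96 mm from the middle), 54 mm above the bench. Home at chest x = -15 mm; starts at about -94 to -76 mm.
- cover_right (a point): The same on the right end block (chest -y).
- wax_puck: Loose round yellow-brown wax puck, 45 mm across, 16 mm high, lying flat on the bench to the left of the chest. Origin at the centre of its underside.
- blade_carton: Small green and white carton, 30 x 78 x 40 mm, bystander. Origin at the underside.
- flux_jar: Brown jar with a black lid, 51 mm across, 58 mm high, bystander. Origin at the underside.
- charcoal_block: Black block, 50 x 75 x 25 mm, bystander. Origin at the underside.
- bracket: Black metal angle, 52 x 112 x 79 mm, bystander. Origin at the underside.
Mind the look-alikes: they are no part of the job. Of the things like the wax_puck, leave any that is red or turquoise; of the rest the larger one is meant.

How it is judged:
On the way, in this order (a step that is already met when the one before it is completed fails the run):
1. the wax puck lies flat in the well of the chest, let go (x of wax_puck in the frame of chest between 0.02 and 0.095 m and y of wax_puck in the frame of chest between -0.123 and 0.123 m and z of wax_puck in the frame of chest between 0 and 0.014 m and contact force between wax_puck and the fingers below 0.05 N and linear speed of wax_puck below 0.02 m/s), for 0.2 s.
2. with both ends home, the cover is pressed against the far wall with 8 to 20 N (x of each of cover_left, cover_right in the frame of chest above -0.018 m and contact force between cover and the fingers above 8 N), for 0.2 s.
At the end, for the whole second after the job is handed in: The wax puck lies flat (within 0.15 rad) and still in the well of the chest, and the cover is shut over it at rest, the rear face of each end block within 3 mm of its home place (chest x = -15 mm) (x of wax_puck in the frame of chest between 0.02 and 0.095 m and y of wax_puck in the frame of chest between -0.123 and 0.123 m and z of wax_puck in the frame of chest between 0 and 0.014 m and x of each of cover_left, cover_right in the frame of chest above -0.018 m and angle between wax_puck's own z axis and vertical below 0.15 rad and linear speed of wax_puck below 0.02 m/s and linear speed of cover below 0.01 m/s); the robot touches nothing.
It fails at once if the cover is pushed with more than 20 N (contact force between cover and the fingers above 20 N or contact force between cover and the arm above 20 N).
It fails at once if the thin sheet of the cover is pushed or pressed (over 2 N) (contact force between cover_sheet and the fingers above 2 N or contact force between cover_sheet and the arm above 2 N).
It fails at once if a bystander (carton, jar, charcoal block, bracket) is moved by more than 15 mm (distance of any of blade_carton, flux_jar, charcoal_block, bracket from where it was at the start of the episode above 0.015 m).
It also fails if it takes over 67 s, if anything falls off the work surface, if the arm or the gripper's body presses on something with over 40 N, if the wrist force passes 120 N, or if a joint passes its speed limit or range.

### The arm

A 7-joint arm with a two-finger parallel gripper is mounted at the origin on a cart in front of the work surface, level with it; the furniture and walls round the work are solid. World frame = base frame: x ahead of the robot, y to its left, z up, the work surface at z = 0. Lengths are in m, angles in rad, forces in N, time in s.
With the tool pointing down it reaches from about 0.425 to 0.925 m from the base axis. Payload 6.8 kg.
Tool frame: the origin (TCP) lies midway between the tips of the shut fingers; the grasp point (between the pads) lies 19 mm behind it; x points along the fingers, y is the direction in which the jaws open and shut, and the axes are right-handed (so a half turn about x gives the same grasp; the last joint's range is limited). The gripper opens to 88 mm and grips with 3 to 60 N. Pads are 20 mm wide; open, the fingers measure 115 mm over their backs; the gripper's body (75 mm by 178 mm) begins 61 mm behind the grasp point.
Start: joints at [1.226, 0.477, 0.022, 1.555, -0.011, 1.109, -0.083], TCP at [0.158, -0.656, 0.223] pointing down, gripper open.
Joint ranges: [-2.96, 2.96], [-0.34, 2.1], [-1.41, 1.46], [0.24, 2.44], [-1.37, 4.51], [0.17, 1.92], [-2.96, 2.96]. Speed limits (rad/s): [2.39, 2.39, 3.14, 3.14, 3.14, 3.14, 3.14].

### API

Orientations are given as a rotation vector (axis times angle).
In Python, from cell import * gives the robot as it stands.
- The arm moves only by the tool send_rows, never from a script. Its argument "deltas" is a list that holds one entry, the list of rows, each a list of 7 numbers: the shift along the tool's x, y, z in mm, then the turn, a rotation vector about the tool's x, y, z in degrees, then the gripper command: -1 is fully open, 1 is shut, values between are in proportion. A call has 1 to 12 rows; each row is the pose to reach, as a shift and turn from the pose commanded when the call began, along the tool's axes at that moment; what a row does not reach only later rows make up. A row lasts 1/12 s, in which the tool goes at most 41.7 mm and 7.16 degrees, less where a joint would pass 70% of its speed; a pose out of reach is approached as far as the arm can. A call with a gripper value outside its range is refused whole. The fingers move at their own pace and stop on an object; "force" is the grip in N (left out, the last holds). Time passes only in rows, so rows that repeat a pose let the fingers close. It gives the time, the measured TCP pose, the force and the opening at its end, in the units of the state.
- sense(): the state, without advancing time (a new reading comes with each control period).
- grab_frame(name): name is "scene" or "top" or "wrist"; returns the picture (400x640x3 uint8, red, green, blue); there is no depth.
- calibration(name): a dict with "fx", "fy", "cx", "cy" (pixels), "cam_to_world" (4x4, takes a point from camera to world coordinates); the wrist camera has in their place "hand_eye" (4x4, takes a point from camera to tool coordinates, whose origin is the TCP and whose axes are the tool frame's). Camera axes: x right, y down, z forward; pixel columns grow to the right and rows downward; lengths in m; the calibration is good to about 2 mm. A picture is of the moment at which its call begins: read the wrist's pose just before it. calibration takes no time and is no camera call.
- close_job(): hands the job in, once; it reports no verdict.
The state is a dict: "t": time; "joint_pos": joint angles; "joint_velocities": joint speeds; "tau": joint torques, N m; "tool_pos": TCP position; "eef_rot": TCP orientation; "ft_force": force on the tool from outside, world axes, zero at the start; "moment": the same for the moment, N m; "width": opening from 0.0 (shut) to 1.0 (fully open).
Only numpy, scipy, OpenCV 4.12 (cv2) and the standard library are available. Lean on these libraries where they do the work, as an engineer would, in place of code of your own. Each camera call takes 0.05 s, during which the arm holds its last target.

## Working session

There is one attempt and no reset: what is moved stays moved. The work goes in short steps, Python scripts to look and compute and a tool call to move; the robot and the scene stay as the last step left them, time stands still between calls to the robot, and variables do not carry over. Pictures are saved under pics/ and viewed, and the job is handed in when it is done.

Besides the shell and the picture viewer there is one more tool, called after "Call:" as name(argument=value, ...) on one line, values as JSON. send_rows: Moves the arm, as the interface text tells. Its arguments: {"type":"object","properties":{"deltas":{"type":"array"},"force":{"type":"number"}},"required":["deltas"]}

```bash
ls; mkdir -p pics; python3 - <<'E'
from cell import *
import cv2
s=sense();print(s)
for n in ("scene","top"):
    cv2.imwrite(f"pics/{n}0.png",grab_frame(n)[:,:,::-1]); print(n,calibration(n))
print(calibration("wrist"))
E
```

```text
pics
{'t': 0.0, 'joint_pos': array([ 1.22592222,  0.47779018,  0.02231316,  1.55642206, -0.01149293,
        1.10932074, -0.08309362]), 'joint_velocities': array([-0.00084507,  0.00131347, -0.00052664,  0.000781  , -0.0020393 ,
       -0.00193554,  0.00231186]), 'tau': array([-4.57750275e-04, -5.82869661e+01,  1.53415706e+00, -2.72618508e+01,
       -5.44066366e-02,  1.69727218e-02,  1.79581143e-04]), 'tool_pos': array([ 0.15819209, -0.65558455,  0.22170029]), 'eef_rot': array([ 2.09618126,  0.25130719, -2.09690147]), 'ft_force': array([-0.11502649,  0.85836909,  0.43543442]), 'moment': array([ 0.01348533,  0.01989358, -0.07355725]), 'width': 0.9986197162739019}
scene {'fx': 520.8698249014676, 'fy': 520.8698249014676, 'cx': 306.9366759755535, 'cy': 198.09463203833462, 'cam_to_world': array([[-0.50962453, -0.64226092,  0.57252402, -0.26824487],
       [-0.86022998,  0.39345304, -0.3243441 ,  0.4288833 ],
       [-0.01694778, -0.65779603, -0.75300541,  1.15781909],
       [ 0.        ,  0.        ,  0.        ,  1.        ]])}
top {'fx': 372.0365561808084, 'fy': 372.0365561808084, 'cx': 322.110326082544, 'cy': 199.2106319579651, 'cam_to_world': array([[ 0.01608217, -0.98671762,  0.16164687,  0.42408187],
       [-0.9995912 , -0.01204403,  0.0259302 , -0.0460631 ],
       [-0.02363891, -0.1619978 , -0.98650794,  1.06405656],
       [ 0.        ,  0.        ,  0.        ,  1.        ]])}
{'fx': 352.89551371228055, 'fy': 352.89551371228055, 'cx': 319.063409090212, 'cy': 199.83487983092354, 'hand_eye': array([[ 8.96899182e-04, -2.48822683e-01,  9.68548640e-01,
        -1.61461565e-01],
       [ 9.99999588e-01,  8.57072960e-05, -9.04005083e-04,
         9.82229920e-04],
       [ 1.41925285e-04,  9.68549051e-01,  2.48822658e-01,
        -6.90025178e-02],
       [ 0.00000000e+00,  0.00000000e+00,  0.00000000e+00,
         1.00000000e+00]])}
```

View pics/scene0.png

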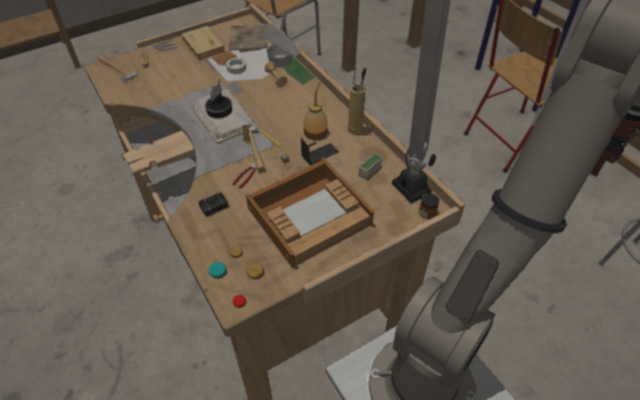

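View pics/top0.png

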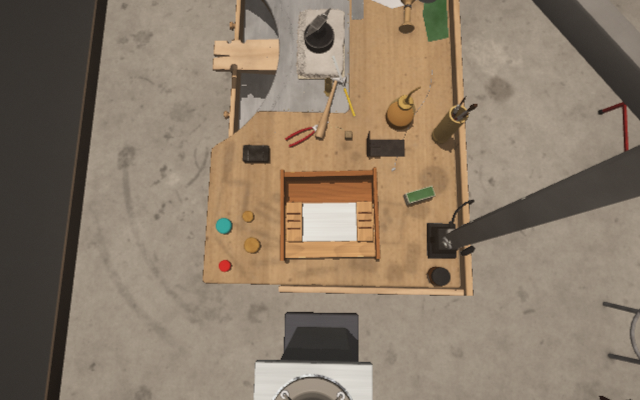

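The top picture shows the chest at columns 280–378, rows 168–262. There are two wax-coloured pucks, a small one at (248,216) and a larger one at (252,245), and I'll measure both. The turquoise disc (224,226) and the red one (225,266) are look-alikes to leave alone.

```bash
cat > h.py <<'E'
import numpy as np,cv2
from cell import *
from scipy.spatial.transform import Rotation as R
def ray(c,M,uv):
    uv=np.atleast_2d(np.asarray(uv,float))
    d=np.c_[(uv[:,0]-c['cx'])/c['fx'],(uv[:,1]-c['cy'])/c['fy'],np.ones(len(uv))]@M[:3,:3].T
    return M[:3,3],d
def plane(c,M,uv,z):
    o,d=ray(c,M,uv); return o+d*((z-o[2])/d[:,2])[:,None]
def proj(c,M,p):
    q=(np.atleast_2d(p)-M[:3,3])@M[:3,:3]
    return np.c_[c['fx']*q[:,0]/q[:,2]+c['cx'],c['fy']*q[:,1]/q[:,2]+c['cy']]
def wristM(s):
    T=np.eye(4);T[:3,:3]=R.from_rotvec(s['eef_rot']).as_matrix();T[:3,3]=s['tool_pos']
    return T@calibration('wrist')['hand_eye']
E
python3 - <<'E'
from h import *
for n in ("scene","top"):
    im=cv2.imread(f"pics/{n}0.png");c=calibration(n);M=c['cam_to_world']
    hsv=cv2.cvtColor(im,cv2.COLOR_BGR2HSV)
    boxes=((225,240,245,260),(245,258,268,284)) if n=="scene" else ((240,208,257,224),(242,235,262,255))
    for b in boxes:
        x0,y0,x1,y1=b
        print(n,b); 
        sub=hsv[y0:y1,x0:x1]
        m=((sub[:,:,1]>150)&(sub[:,:,2]>60)).astype(np.uint8)
        k,l,st,ce=cv2.connectedComponentsWithStats(m)
        i=1+np.argmax(st[1:,4]); uv=ce[i]+[x0,y0]; p=plane(c,M,uv,0.008)[0]
        print(st[i],uv,p, 'diam/mm', st[i][2]*np.linalg.norm(p-M[:3,3])/c['fx']*1e3)
im=cv2.imread("pics/top0.png");cv2.imwrite("pics/t1.png",cv2.resize(im[155:275,200:400],None,fx=4,fy=4,interpolation=cv2.INTER_CUBIC))
im=cv2.imread("pics/scene0.png");cv2.imwrite("pics/s1.png",cv2.resize(im[150:310,200:390],None,fx=4,fy=3.75,interpolation=cv2.INTER_CUBIC)[:,:800])
E
```

```text
scene (225, 240, 245, 260)
[ 7 10  1  2  2] [232.  250.5] [0.55000257 0.20222968 0.008     ] diam/mm 2.7441216265027464
scene (245, 258, 268, 284)
[3 7 4 5 8] [250.    267.375] [0.47596404 0.18486657 0.008     ] diam/mm 10.683771147507372
top (240, 208, 257, 224)
[ 3  3 10 11 87] [247.6091954  215.95402299] [0.54582414 0.19477299 0.008     ] diam/mm 29.2979330019735
top (242, 235, 262, 255)
[  2   3  16  15 185] [251.56216216 244.87027027] [0.46360702 0.17950439 0.008     ] diam/mm 46.47289281721846
```

View pics/t1.png

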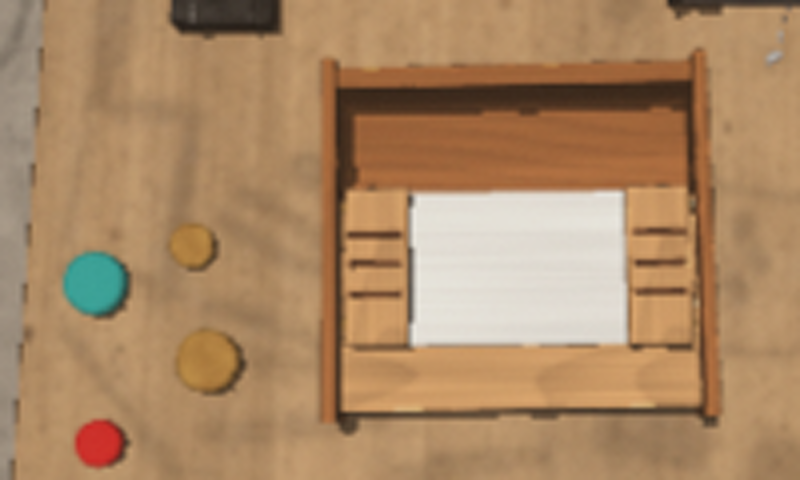

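View pics/s1.png

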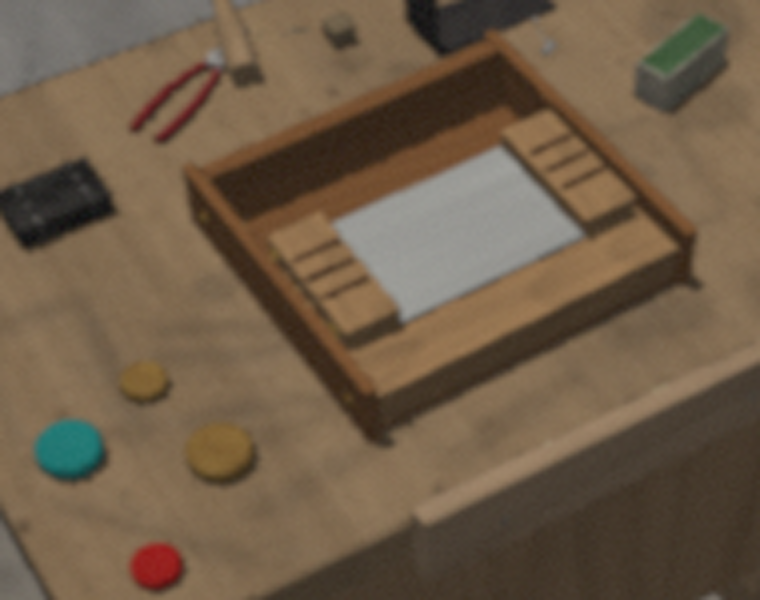

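```bash
python3 - <<'E'
from h import *
c=calibration("top");M=c['cam_to_world']
f=lambda a:(np.array(a,float)+.5)/4-.5+[200,155]
k=plane(c,M,f([(323,59),(323,421),(717,421),(704,50)]),.064)
print(k.round(4)); print('sides',[np.linalg.norm(k[i]-k[(i+1)%4]).round(4) for i in range(4)])
ctr=k.mean(0)[:2]
ax=(k[0]+k[3]-k[1]-k[2])[:2];ay=(k[0]+k[1]-k[2]-k[3])[:2]
print(np.arctan2(ax[1],ax[0]),np.arctan2(-ay[0],ay[1]))
yaw=np.mean([np.arctan2(ax[1],ax[0]),np.arctan2(-ay[0],ay[1])])
Rm=np.array([[np.cos(yaw),-np.sin(yaw)],[np.sin(yaw),np.cos(yaw)]])
print('chest',ctr,yaw)
b=plane(c,M,f([(345,190),(408,190),(408,346),(343,346),(628,187),(686,186),(692,346),(630,345)]),.064)[:,:2]
print('cover in chest',((b-ctr)@Rm).round(4))
print('well',ctr+Rm@[.0575,0],'home rear L,R',ctr+Rm@[-.015,.096],ctr+Rm@[-.015,-.096])
# scene check
cs=calibration("scene");Ms=cs['cam_to_world']
g=lambda a:(np.array(a,float)+.5)/[4,3.75]-.5+[200,150]
ks=plane(cs,Ms,g([(190,170),(375,392),(690,235),(492,38)]),.064);print('scene corners',ks.round(4))
print('pucks', plane(cs,Ms,g([(220,450),(144,381)]),.012).round(4))
print('jar etc',plane(c,M,[(439,276),(257,154),(420,196),(386,148),(441,241)],.03).round(3))
E
```

```text
[[ 0.6702  0.0971  0.064 ]
 [ 0.423   0.0887  0.064 ]
 [ 0.4272 -0.1725  0.064 ]
 [ 0.6793 -0.1658  0.064 ]]
sides [np.float64(0.2473), np.float64(0.2612), np.float64(0.2521), np.float64(0.2631)]
0.03053744182779184 0.025275876012614634
chest [ 0.54995309 -0.03812104] 0.027906658920203237
cover in chest [[ 0.032   0.1162]
 [ 0.0313  0.0732]
 [-0.0744  0.0735]
 [-0.0739  0.1171]
 [ 0.0311 -0.0764]
 [ 0.0311 -0.1157]
 [-0.0769 -0.1161]
 [-0.0757 -0.0749]]
well [ 0.6074307  -0.03651662] home rear L,R [0.53228024 0.05742304] [ 0.53763763 -0.13450221]
scene corners [[ 0.6613  0.0952  0.064 ]
 [ 0.4181  0.084   0.064 ]
 [ 0.4268 -0.1672  0.064 ]
 [ 0.6694 -0.1594  0.064 ]]
pucks [[0.4608 0.1785 0.012 ]
 [0.5399 0.1957 0.012 ]]
jar etc [[ 0.387 -0.339  0.03 ]
 [ 0.723  0.171  0.03 ]
 [ 0.606 -0.293  0.03 ]
 [ 0.745 -0.2    0.03 ]
 [ 0.481 -0.347  0.03 ]]
```

```bash
python3 - <<'E'
import cv2
im=cv2.imread("pics/top0.png");a=cv2.resize(im[150:300,380:560],None,fx=3,fy=3,interpolation=cv2.INTER_CUBIC);cv2.imwrite("pics/t2.png",a)
im=cv2.imread("pics/scene0.png");cv2.imwrite("pics/s2.png",cv2.resize(im[0:230,340:640],None,fx=2.5,fy=2.5,interpolation=cv2.INTER_CUBIC))
E
```

```text
(no output)
```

View pics/t2.png

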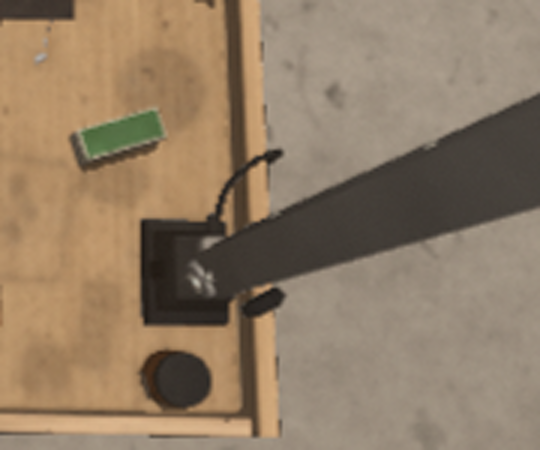

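View pics/s2.png

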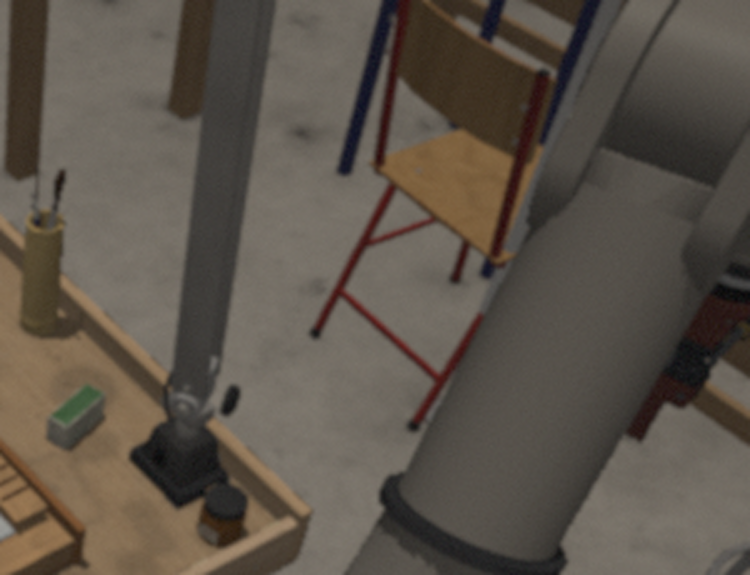

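```bash
cat >> h.py <<'E'
def tgt(pos,jaw_yaw,flip=1):
    # tool x down; tool y horizontal at angle jaw_yaw
    x=np.array([0,0,-1.]);y=flip*np.array([np.cos(jaw_yaw),np.sin(jaw_yaw),0]);z=np.cross(x,y)
    return np.array(pos,float),np.c_[x,y,z]
def delta(s,pos,Rt,R0=None):
    R0=R.from_rotvec(s['eef_rot']).as_matrix() if R0 is None else R0
    d=R0.T@(np.array(pos)-s['tool_pos'])*1e3
    rv=np.degrees(R.from_matrix(R0.T@Rt).as_rotvec())
    return d.round(1),rv.round(2)
E
python3 - <<'E'
from h import *
s=sense();print(R.from_rotvec(s['eef_rot']).as_matrix().round(3))
yaw=.028
for f in (1,-1):
  for p in ((.3,-.33,.3),(.462,.179,.2),):
    P,Rt=tgt(p,yaw+np.pi/2,f);print(f,p,delta(s,P,Rt))
E
```

```text
[[-0.001  0.235 -0.972]
 [ 0.002 -0.972 -0.235]
 [-1.    -0.002  0.   ]]
1 (0.3, -0.33, 0.3) (array([ -77.8, -283.4, -214.2]), array([-1.6804e+02, -1.3000e-01,  3.0000e-02]))
1 (0.462, 0.179, 0.2) (array([  22.9, -740.1, -491.1]), array([-1.6804e+02, -1.3000e-01,  3.0000e-02]))
-1 (0.3, -0.33, 0.3) (array([ -77.8, -283.4, -214.2]), array([11.96,  0.02,  0.09]))
-1 (0.462, 0.179, 0.2) (array([  22.9, -740.1, -491.1]), array([11.96,  0.02,  0.09]))
```

```bash
python3 - <<'E'
from h import *
s=sense()
for p in ((.27,-.33,.28),(.36,-.2,.28),(.43,0,.26),(.462,.179,.2)):
    P,Rt=tgt(p,.028+np.pi/2,-1);print(p,delta(s,P,Rt))
E
```

```text
(0.27, -0.33, 0.28) (array([ -57.8, -290.4, -185.1]), array([11.96,  0.02,  0.09]))
(0.36, -0.2, 0.28) (array([ -57.6, -395.7, -303.1]), array([11.96,  0.02,  0.09]))
(0.43, 0, 0.26) (array([ -37.3, -573.7, -418. ]), array([11.96,  0.02,  0.09]))
(0.462, 0.179, 0.2) (array([  22.9, -740.1, -491.1]), array([11.96,  0.02,  0.09]))
```

Call:
send_rows(deltas=[[[-58,-290,-185,12,0,0,-1],[-58,-290,-185,12,0,0,-1],[-58,-290,-185,12,0,0,-1],[-58,-290,-185,12,0,0,-1],[-58,-290,-185,12,0,0,-1],[-58,-290,-185,12,0,0,-1],[-58,-290,-185,12,0,0,-1],[-58,-290,-185,12,0,0,-1],[-58,-290,-185,12,0,0,-1],[-58,-396,-303,12,0,0,-1],[-58,-396,-303,12,0,0,-1],[-58,-396,-303,12,0,0,-1]]])

```text
t: 1.1
tool_pos: [0.3412, -0.2262, 0.2808]
eef_rot: [2.208, 0.028, -2.208]
ft_force: [0.4, -0.8, -0.9]
width: 0.996
```

```bash
python3 - <<'E'
from h import *
s=sense();print(s['t'],s['tool_pos'],s['joint_pos'].round(2))
for p in ((.36,-.2,.28),(.43,0,.26),(.455,.179,.15)):
    P,Rt=tgt(p,.028+np.pi/2,-1);print(p,delta(s,P,Rt))
E
```

```text
1.1 [ 0.34120815 -0.2262475   0.28076496] [ 0.71 -0.02 -0.27  2.05 -0.    1.1  -1.1 ]
(0.36, -0.2, 0.28) (array([  0.8, -25.7, -19.5]), array([-0.11, -0.01, -0.03]))
(0.43, 0, 0.26) (array([  20.7, -223.9,  -94.7]), array([-0.11, -0.01, -0.03]))
(0.455, 0.179, 0.15) (array([ 130.6, -402.2, -124.3]), array([-0.11, -0.01, -0.03]))
```

Call:
send_rows(deltas=[[[20,-198,-75,0,0,0,-1],[20,-198,-75,0,0,0,-1],[20,-198,-75,0,0,0,-1],[20,-198,-75,0,0,0,-1],[20,-198,-75,0,0,0,-1],[130,-376,-105,0,0,0,-1],[130,-376,-105,0,0,0,-1],[130,-376,-105,0,0,0,-1],[130,-376,-105,0,0,0,-1],[130,-376,-105,0,0,0,-1],[130,-376,-105,0,0,0,-1],[130,-376,-105,0,0,0,-1]]])

```text
t: 2.1
tool_pos: [0.4343, 0.1532, 0.1492]
eef_rot: [2.201, 0.037, -2.209]
ft_force: [0.2, -1.4, -0.2]
width: 1.003
```

```bash
python3 - <<'E'
from h import *
s=sense();im=grab_frame("wrist");cv2.imwrite("pics/w1.png",im[:,:,::-1])
print(s['t'],s['tool_pos'],s['joint_velocities'].round(2),s['ft_force'])
c=calibration('wrist');M=wristM(s);print(proj(c,M,[[.462,.179,.016],[.55,.0,.064]]))
np.save('w1.npy',M)
E
```

```text
2.1 [0.43429007 0.15320206 0.14919902] [ 0.06 -0.05  0.04  0.   -0.02  0.03  0.06] [ 0.24430847 -1.39345889 -0.18301001]
[[288.98037823 158.67020282]
 [561.47986111  42.2542583 ]]
```

View pics/w1.png

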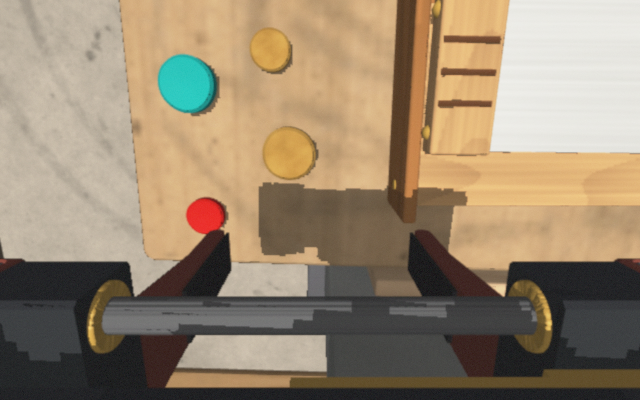

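The wrist view shows the wax puck at about (289,153) with the small one at (271,49). It also shows the chest's left wall and the left cover block. I'll measure them.

```bash
python3 - <<'E'
from h import *
im=cv2.imread("pics/w1.png");c=calibration('wrist');M=np.load('w1.npy')
hsv=cv2.cvtColor(im,cv2.COLOR_BGR2HSV)
print(hsv[153,289],hsv[120,330])
m=cv2.inRange(hsv,(12,135,150),(28,255,255));m[:,350:]=0;m[230:]=0
k,l,st,ce=cv2.connectedComponentsWithStats(m)
for i in range(1,k):
    if st[i,4]>300:
        cn=cv2.findContours((l==i).astype(np.uint8),0,2)[0];cn=max(cn,key=cv2.contourArea)
        p=plane(c,M,cn[:,0,:],.016)[:,:2].astype(np.float32)*1e3
        print(st[i],ce[i],cv2.minEnclosingCircle(p), plane(c,M,ce[i],.016))
# chest: left wall top outer edge pts, cover left block rear edge
print(plane(c,M,[(398,0),(390,180),(413,0),(404,222)],.064))
print('block rear',plane(c,M,[(428,153),(490,154)],.064))
P,Rt=tgt((.463,.180,.004),.028+np.pi/2,-1);print(delta(sense(),P,Rt),sense()['tool_pos'])
E
```

```text
[ 18 163 205] [ 17  96 183]
[ 250   28   40   43 1366] [269.49194729  48.88653001] ((546.6968383789062, 194.7755126953125), 15.836263656616211) [[0.54694681 0.19505015 0.016     ]]
[ 263  127   52   53 2150] [288.04976744 152.91953488] ((466.3473815917969, 179.48048400878906), 22.067611694335938) [[0.46678248 0.17982798 0.016     ]]
[[0.57113365 0.10762479 0.064     ]
 [0.45599226 0.10306581 0.064     ]
 [0.57143477 0.09820623 0.064     ]
 [0.42502842 0.09020035 0.064     ]]
block rear [[0.47599004 0.07819556 0.064     ]
 [0.47670862 0.03493194 0.064     ]]
(array([145.9, -28. , -29.3]), array([ 0.1 ,  0.13, -0.01])) [0.43489173 0.15118811 0.15001505]
```

Call:
send_rows(deltas=[[[0,-28,-31,0,0,0,-1],[40,-28,-31,0,0,0,-1],[80,-28,-31,0,0,0,-1],[110,-28,-31,0,0,0,-1],[125,-28,-31,0,0,0,-1],[135,-28,-31,0,0,0,-1],[142,-28,-31,0,0,0,-1],[142,-28,-31,0,0,0,-1],[142,-28,-31,0,0,0,-1]]], force=15)

```text
t: 2.9
tool_pos: [0.4669, 0.1793, 0.0097]
eef_rot: [2.21, 0.029, -2.206]
ft_force: [-0.8, -0.5, 0.4]
width: 0.999
```

Call:
send_rows(deltas=[[[4,0,0,0,0,0,-1],[4,0,0,0,0,0,1],[4,0,0,0,0,0,1],[4,0,0,0,0,0,1],[4,0,0,0,0,0,1],[4,0,0,0,0,0,1],[4,0,0,0,0,0,1],[4,0,0,0,0,0,1],[4,0,0,0,0,0,1]]], force=15)

```text
t: 3.65
tool_pos: [0.4659, 0.1798, 0.0047]
eef_rot: [2.208, 0.03, -2.208]
ft_force: [-0.7, 0.0, 0.9]
width: 0.521
```

Call:
send_rows(deltas=[[[-40,0,0,0,0,0,1],[-80,0,0,0,0,0,1],[-120,0,0,0,0,0,1],[-150,20,-13,0,0,0,1],[-150,55,-36,0,0,0,1],[-150,90,-59,0,0,0,1],[-150,125,-81,0,0,0,1],[-150,160,-104,0,0,0,1],[-150,195,-127,0,0,0,1],[-150,212,-138,0,0,0,1],[-150,220,-143,0,0,0,1],[-150,220,-143,0,0,0,1]]])

```text
t: 4.65
tool_pos: [0.6153, -0.0385, 0.1541]
eef_rot: [2.209, 0.026, -2.21]
ft_force: [-0.2, 0.0, -0.8]
width: 0.516
```

```bash
python3 - <<'E'
from h import *
s=sense();im=grab_frame("wrist");cv2.imwrite("pics/w2.png",im[:,:,::-1])
print(s['t'],s['tool_pos'],s['width'],s['joint_velocities'].round(2))
np.save('w2.npy',wristM(s))
E
```

```text
4.65 [ 0.61528306 -0.03845443  0.15408605] 0.5159345071231292 [-0.04 -0.02 -0.05  0.05 -0.02 -0.   -0.03]
```

View pics/w2.png

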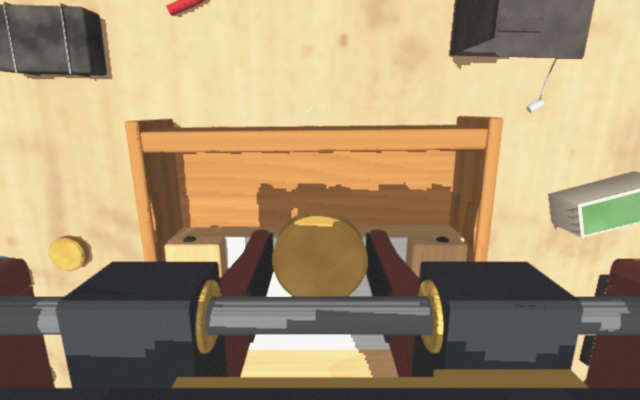

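The puck is held level at (320,258). The far wall's top runs along rows 129–151, and the fronts of the cover blocks are at about row 238.

```bash
python3 - <<'E'
from h import *
c=calibration('wrist');M=np.load('w2.npy')
for n,uv in dict(outer=[(146,130),(489,127)],inner=[(143,151),(487,147)],blockfront=[(195,240),(445,238)],wallL=[(126,124),(143,122)],wallR=[(487,120),(502,119)]).items(): print(n,plane(c,M,uv,.064).round(4)[:,:2].tolist())
s=sense();print(s['tool_pos'],R.from_rotvec(s['eef_rot']).as_matrix().round(3))
E
```

```text
outer [[0.6674, 0.0836], [0.6751, -0.1563]]
inner [[0.6526, 0.0872], [0.6612, -0.1568]]
blockfront [[0.5861, 0.0545], [0.5922, -0.1348]]
wallL [[0.6712, 0.0971], [0.6728, 0.0851]]
wallR [[0.6798, -0.1542], [0.6808, -0.1645]]
[ 0.61436523 -0.0358841   0.15423554] [[-0.001  0.027 -1.   ]
 [ 0.001 -1.    -0.027]
 [-1.    -0.001  0.001]]
```

Call:
send_rows(deltas=[[[0,0,-3,0,0,0,1],[30,0,-3,0,0,0,1],[60,0,-3,0,0,0,1],[85,0,-3,0,0,0,1],[100,0,-3,0,0,0,1],[110,0,-3,0,0,0,1],[120,0,-3,0,0,0,1],[130,0,-3,0,0,0,1],[138,0,-3,0,0,0,1],[141,0,-3,0,0,0,1],[141,0,-3,0,0,0,1]]])

```text
t: 5.62
tool_pos: [0.6176, -0.0361, 0.0132]
eef_rot: [2.207, 0.03, -2.208]
ft_force: [-0.0, 1.3, 0.0]
width: 0.516
```

Call:
send_rows(deltas=[[[2,0,0,0,0,0,1],[2,0,0,0,0,0,1],[2,0,0,0,0,0,-0.4],[2,0,0,0,0,0,-0.4],[2,0,0,0,0,0,-0.4],[2,0,0,0,0,0,-0.4],[2,0,0,0,0,0,-0.4],[-10,0,0,0,0,0,-0.4],[-40,0,0,0,0,0,-0.4],[-80,0,0,0,0,0,-0.4],[-120,0,0,0,0,0,-0.4],[-145,0,0,0,0,0,-0.4]]])

```text
t: 6.62
tool_pos: [0.6193, -0.0356, 0.1637]
eef_rot: [2.213, 0.031, -2.202]
ft_force: [1.0, -1.5, -0.2]
width: 0.701
```

```bash
python3 - <<'E'
from h import *
s=sense();im=grab_frame("wrist");cv2.imwrite("pics/w3.png",im[:,:,::-1])
print(s['t'],s['tool_pos'],s['width'],s['joint_velocities'].round(2))
np.save('w3.npy',wristM(s))
E
```

```text
6.6167 [ 0.61928507 -0.03561133  0.16368248] 0.7009588204449881 [ 0.1  -0.31 -0.12 -0.22 -0.22  0.49  0.18]
```

View pics/w3.png

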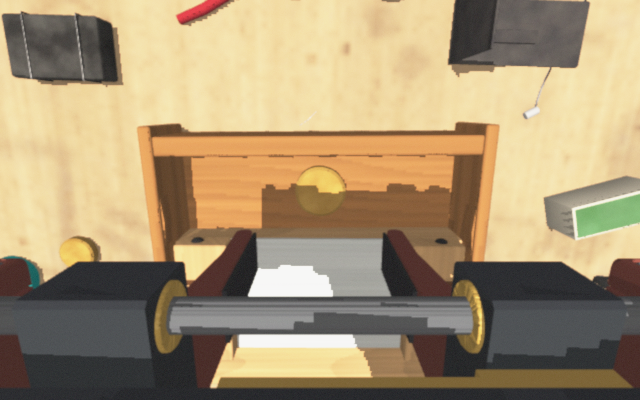

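The puck lies flat in the well at (321,190) and is released. Next I move behind the left block with the fingers shut.

Call:
send_rows(deltas=[[[0,-20,35,0,0,0,1],[0,-40,68,0,0,0,1],[0,-60,102,0,0,0,1],[0,-80,136,0,0,0,1],[0,-92,158,0,0,0,1],[15,-96,166,0,0,0,1],[30,-96,166,0,0,0,1],[30,-96,166,0,0,0,1],[30,-96,166,0,0,0,1]]])

```text
t: 7.42
tool_pos: [0.449, 0.0552, 0.1289]
eef_rot: [2.207, 0.03, -2.208]
ft_force: [0.3, -1.3, 0.5]
width: 0.057
```

```bash
python3 - <<'E'
from h import *
s=sense();im=grab_frame("wrist");cv2.imwrite("pics/w4.png",im[:,:,::-1])
print(s['t'],s['tool_pos'],s['width'],s['ft_force'],R.from_rotvec(s['eef_rot']).as_matrix().round(3))
np.save('w4.npy',wristM(s))
E
```

```text
7.4167 [0.44899586 0.05519286 0.12887686] 0.056757233829333426 [ 0.32959391 -1.3067367   0.53333577] [[-0.001  0.028 -1.   ]
 [-0.    -1.    -0.028]
 [-1.     0.     0.001]]
```

View pics/w4.png

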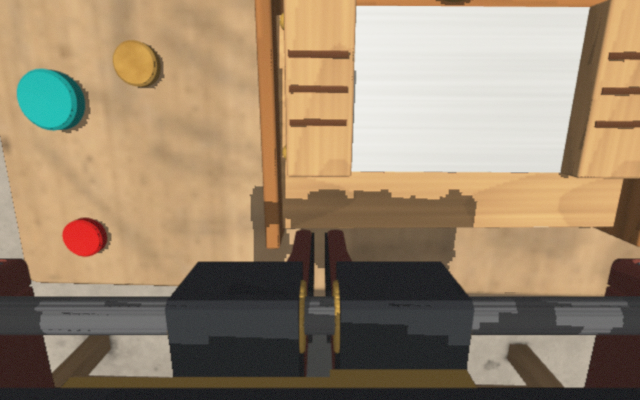

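The left block's rear top edge is at row 175 (columns 285–352) and the right one's is at about row 177 (columns 580–640). The side wall's near end is at (273,247) and the deck's rear edge is at row 229.

```bash
python3 - <<'E'
from h import *
c=calibration('wrist');M=np.load('w4.npy')
im=cv2.imread("pics/w4.png");cv2.imwrite("pics/w4z.png",np.hstack([cv2.resize(im[130:260,250:380],None,fx=3,fy=3),cv2.resize(im[130:260,550:640],None,fx=3,fy=3)]))
for n,uv,z in (('Lrear',[(290,175),(350,175)],.064),('Rrear',[(585,177),(630,177)],.064),('wallend',[(268,247),(280,247)],.064),('deckrear',[(300,230),(600,226)],.042),('tips',[(320,250)],.13)): print(n,plane(c,M,uv,z).round(4)[:,:2].tolist())
E
```

```text
Lrear [[0.4761, 0.0744], [0.4772, 0.0354]]
Rrear [[0.4801, -0.1176], [0.4809, -0.1469]]
wallend [[0.4256, 0.0891], [0.4258, 0.0809]]
deckrear [[0.4307, 0.0684], [0.44, -0.1536]]
tips [[0.4518, 0.0543]]
```

View pics/w4z.png

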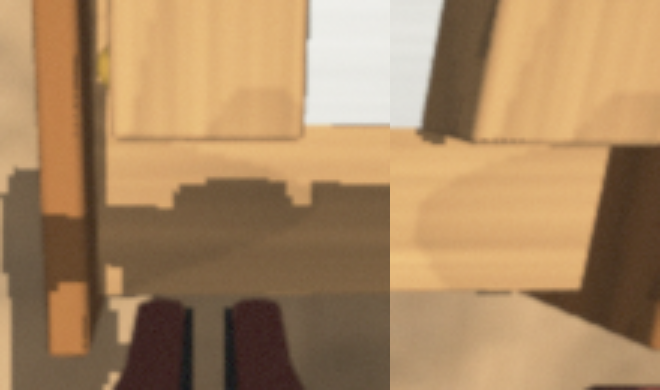

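Call:
send_rows(deltas=[[[25,0,0,0,0,0,1],[50,0,0,0,0,0,1],[68,0,0,0,0,0,1],[76,0,0,0,0,0,1],[79,0,0,0,0,0,1],[79,0,0,0,0,0,1],[79,0,0,0,0,0,1]]])

```text
t: 8.05
tool_pos: [0.4502, 0.0554, 0.0506]
eef_rot: [2.21, 0.03, -2.206]
ft_force: [1.0, -0.4, 0.7]
width: 0.002
```

```bash
cat > st.py <<'E'
from h import *
s=sense();yaw=.029;u=np.array([np.cos(yaw),np.sin(yaw)])
c=np.array([.5605,-.038])
d=s['tool_pos'][:2]-c
print('t',round(s['t'],2),'chest x,y mm',(d@u*1e3).round(1),(d@[-u[1],u[0]]*1e3).round(1),'z',(s['tool_pos'][2]*1e3).round(1),'Fx',(s['ft_force'][:2]@u).round(1),'F',s['ft_force'].round(1),'w',round(s['width'],3),'vel',abs(s['joint_velocities']).max().round(3))
E
python3 st.py
```

```text
t 8.05 chest x,y mm -107.5 96.6 z 50.6 Fx 1.0 F [ 1.  -0.4  0.7] w 0.002 vel 0.01
```

Call:
send_rows(deltas=[[[0,0,-4,0,0,0,1],[0,0,-8,0,0,0,1],[0,0,-11,0,0,0,1],[0,0,-13,0,0,0,1],[0,0,-14.5,0,0,0,1],[0,0,-16,0,0,0,1],[0,0,-17.5,0,0,0,1],[0,0,-19,0,0,0,1]]])

```text
t: 8.72
tool_pos: [0.4678, 0.056, 0.0495]
eef_rot: [2.207, 0.031, -2.209]
ft_force: [-2.5, 1.5, 0.7]
width: 0.008
```

```bash
python3 st.py
```

```text
t 8.72 chest x,y mm -89.9 96.7 z 49.5 Fx -2.4 F [-2.5  1.5  0.7] w 0.008 vel 0.041
```

Call:
send_rows(deltas=[[[0,0,-1.5,0,0,0,1],[0,0,-3,0,0,0,1],[0,0,-4.5,0,0,0,1],[0,0,-6,0,0,0,1]]])

```text
t: 9.05
tool_pos: [0.4741, 0.056, 0.0495]
eef_rot: [2.207, 0.03, -2.208]
ft_force: [-1.8, 2.0, 0.9]
width: 0.006
```

```bash
python3 st.py
```

```text
t 9.05 chest x,y mm -83.6 96.5 z 49.5 Fx -1.8 F [-1.8  2.   0.9] w 0.006 vel 0.041
```

```bash
cat > look.py <<'E'
import sys
from h import *
s=sense();im=grab_frame("wrist")[:,:,::-1];cv2.imwrite(f"pics/{sys.argv[1]}.png",im);np.save(sys.argv[1]+'.npy',wristM(s))
E
python3 look.py w5; python3 st.py
```

```text
t 9.1 chest x,y mm -83.1 96.4 z 49.6 Fx -2.4 F [-2.5  1.3 -0.5] w 0.005 vel 0.008
```

View pics/w5.png

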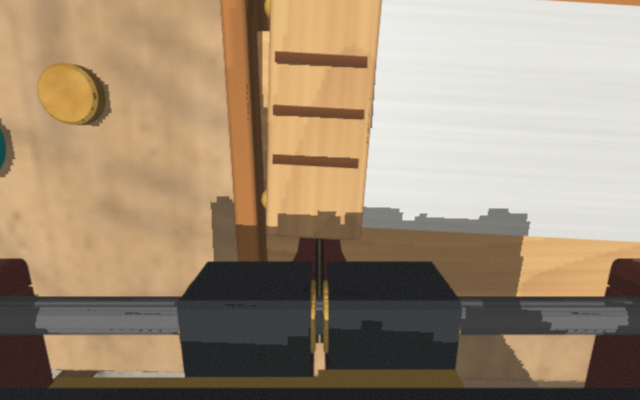

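The fingers touch the left block's rear face: its edge is at row 237, columns 278–362. The sheet's rear edge runs from (362,230) to (640,240).

```bash
python3 - <<'E'
from h import *
c=calibration('wrist');M=np.load('w5.npy')
print(plane(c,M,[(280,237),(358,240)],.064).round(4),plane(c,M,[(365,229),(639,241)],.046).round(4))
E
```

```text
[[0.4881 0.0731 0.064 ]
 [0.4876 0.0386 0.064 ]] [[ 0.4867  0.0332  0.046 ]
 [ 0.4842 -0.1034  0.046 ]]
```

Call:
send_rows(deltas=[[[0,0,12,0,0,0,1],[0,5,22,0,0,0,1],[0,40,22,0,0,0,1],[0,78,22,0,0,0,1],[0,116,22,0,0,0,1],[0,154,22,0,0,0,1],[0,182,22,0,0,0,1],[0,192,22,0,0,0,1],[0,192,18,0,0,0,1],[0,192,16,0,0,0,1],[0,192,14,0,0,0,1],[0,192,12.5,0,0,0,1]]])

```text
t: 10.1
tool_pos: [0.4677, -0.1343, 0.0498]
eef_rot: [2.207, 0.035, -2.206]
ft_force: [0.4, -0.4, 0.1]
width: 0.005
```

```bash
python3 st.py
```

```text
t 10.1 chest x,y mm -95.6 -93.5 z 49.8 Fx 0.4 F [ 0.4 -0.4  0.1] w 0.005 vel 0.036
```

Call:
send_rows(deltas=[[[0,0,-1.5,0,0,0,1],[0,0,-3,0,0,0,1],[0,0,-4.5,0,0,0,1],[0,0,-6,0,0,0,1],[0,0,-7.5,0,0,0,1],[0,0,-9,0,0,0,1],[0,0,-10.5,0,0,0,1],[0,0,-12,0,0,0,1]]])

```text
t: 10.77
tool_pos: [0.4787, -0.1364, 0.0495]
eef_rot: [2.207, 0.029, -2.209]
ft_force: [-3.0, -1.6, 0.0]
width: 0.006
```

```bash
python3 st.py; python3 look.py w6
```

```text
t 10.77 chest x,y mm -84.6 -96.0 z 49.5 Fx -3.1 F [-3.  -1.6  0. ] w 0.006 vel 0.038
```

View pics/w6.png

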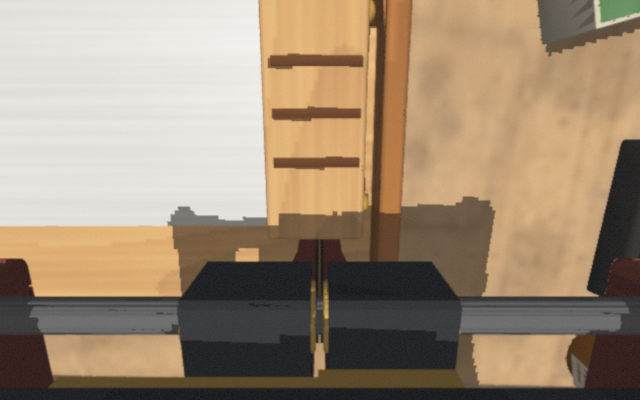

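The sheet's rear edge is level at row 226, so the cover is nearly straight. I keep pushing on the right.

Call:
send_rows(deltas=[[[0,0,-1.5,0,0,0,1],[0,0,-3,0,0,0,1],[0,0,-4.5,0,0,0,1],[0,0,-6,0,0,0,1],[0,0,-7.5,0,0,0,1]]])

```text
t: 11.23
tool_pos: [0.4865, -0.136, 0.0496]
eef_rot: [2.207, 0.03, -2.208]
ft_force: [-2.3, -1.5, -0.1]
width: 0.004
```

```bash
python3 st.py
```

```text
t 11.23 chest x,y mm -76.9 -95.8 z 49.6 Fx -2.3 F [-2.3 -1.5 -0.1] w 0.004 vel 0.039
```

Call:
send_rows(deltas=[[[0,0,13,0,0,0,1],[0,-38,15,0,0,0,1],[0,-77,15,0,0,0,1],[0,-116,15,0,0,0,1],[0,-154,15,0,0,0,1],[0,-182,14,0,0,0,1],[0,-192,13,0,0,0,1],[0,-192,11,0,0,0,1],[0,-192,9,0,0,0,1],[0,-192,7,0,0,0,1],[0,-192,5.5,0,0,0,1],[0,-192,4,0,0,0,1]]])

```text
t: 12.23
tool_pos: [0.4771, 0.0543, 0.0494]
eef_rot: [2.208, 0.027, -2.21]
ft_force: [-1.5, 0.4, 2.3]
width: -0.0
```

```bash
python3 st.py
```

```text
t 12.23 chest x,y mm -80.7 94.7 z 49.4 Fx -1.5 F [-1.5  0.4  2.3] w -0.0 vel 0.036
```

Pushing the left end on to about −69.

Call:
send_rows(deltas=[[[0,0,-1.5,0,0,0,1],[0,0,-3,0,0,0,1],[0,0,-4.5,0,0,0,1],[0,0,-6,0,0,0,1],[0,0,-7.5,0,0,0,1],[0,0,-9,0,0,0,1],[0,0,-10.5,0,0,0,1]]])

```text
t: 12.82
tool_pos: [0.4877, 0.0565, 0.0496]
eef_rot: [2.207, 0.031, -2.208]
ft_force: [-2.9, 2.4, -0.2]
width: 0.006
```

```bash
python3 st.py
```

```text
t 12.82 chest x,y mm -70.1 96.6 z 49.6 Fx -2.9 F [-2.9  2.4 -0.2] w 0.006 vel 0.041
```

Call:
send_rows(deltas=[[[0,0,13,0,0,0,1],[0,38,15,0,0,0,1],[0,77,15,0,0,0,1],[0,116,15,0,0,0,1],[0,154,15,0,0,0,1],[0,182,14,0,0,0,1],[0,192,13,0,0,0,1],[0,192,11,0,0,0,1],[0,192,9,0,0,0,1],[0,192,7,0,0,0,1],[0,192,5.5,0,0,0,1],[0,192,4,0,0,0,1]]])

```text
t: 13.82
tool_pos: [0.4891, -0.134, 0.0497]
eef_rot: [2.206, 0.034, -2.207]
ft_force: [-2.1, -0.2, 0.6]
width: 0.003
```

```bash
python3 st.py
```

```text
t 13.82 chest x,y mm -74.2 -93.9 z 49.7 Fx -2.1 F [-2.1 -0.2  0.6] w 0.003 vel 0.036
```

Call:
send_rows(deltas=[[[0,0,-1.5,0,0,0,1],[0,0,-3,0,0,0,1],[0,0,-4.5,0,0,0,1],[0,0,-6,0,0,0,1],[0,0,-7.5,0,0,0,1],[0,0,-9,0,0,0,1],[0,0,-10.5,0,0,0,1]]])

```text
t: 14.4
tool_pos: [0.4992, -0.136, 0.0495]
eef_rot: [2.207, 0.029, -2.209]
ft_force: [-2.6, -2.6, -0.3]
width: 0.002
```

```bash
python3 st.py
```

```text
t 14.4 chest x,y mm -64.1 -96.2 z 49.5 Fx -2.7 F [-2.6 -2.6 -0.3] w 0.002 vel 0.039
```

Call:
send_rows(deltas=[[[0,0,13,0,0,0,1],[0,-38,15,0,0,0,1],[0,-77,15,0,0,0,1],[0,-116,15,0,0,0,1],[0,-154,15,0,0,0,1],[0,-182,14,0,0,0,1],[0,-192,13,0,0,0,1],[0,-192,11,0,0,0,1],[0,-192,9,0,0,0,1],[0,-192,7,0,0,0,1],[0,-192,5.5,0,0,0,1],[0,-192,4,0,0,0,1]]])

```text
t: 15.4
tool_pos: [0.49, 0.0548, 0.0494]
eef_rot: [2.207, 0.027, -2.21]
ft_force: [-2.2, 1.5, 0.4]
width: 0.004
```

```bash
python3 st.py
```

```text
t 15.4 chest x,y mm -67.8 94.8 z 49.4 Fx -2.2 F [-2.2  1.5  0.4] w 0.004 vel 0.037
```

Call:
send_rows(deltas=[[[0,0,-1.5,0,0,0,1],[0,0,-3,0,0,0,1],[0,0,-4.5,0,0,0,1],[0,0,-6,0,0,0,1],[0,0,-7.5,0,0,0,1],[0,0,-9,0,0,0,1],[0,0,-10.5,0,0,0,1]]])

```text
t: 15.98
tool_pos: [0.5008, 0.0568, 0.0496]
eef_rot: [2.207, 0.031, -2.208]
ft_force: [-3.6, 1.9, -0.4]
width: 0.002
```

```bash
python3 st.py
```

```text
t 15.98 chest x,y mm -56.9 96.5 z 49.6 Fx -3.6 F [-3.6  1.9 -0.4] w 0.002 vel 0.043
```

Left is at −57 and right at −64. Right is next.

Call:
send_rows(deltas=[[[0,0,13,0,0,0,1],[0,38,15,0,0,0,1],[0,77,15,0,0,0,1],[0,116,15,0,0,0,1],[0,154,15,0,0,0,1],[0,182,14,0,0,0,1],[0,192,13,0,0,0,1],[0,192,11,0,0,0,1],[0,192,9,0,0,0,1],[0,192,7,0,0,0,1],[0,192,5.5,0,0,0,1],[0,192,4,0,0,0,1]]])

```text
t: 16.98
tool_pos: [0.5021, -0.1336, 0.0497]
eef_rot: [2.206, 0.034, -2.207]
ft_force: [-1.2, 0.6, 0.8]
width: 0.002
```

```bash
python3 st.py
```

```text
t 16.98 chest x,y mm -61.2 -93.9 z 49.7 Fx -1.2 F [-1.2  0.6  0.8] w 0.002 vel 0.034
```

Call:
send_rows(deltas=[[[0,0,-1.5,0,0,0,1],[0,0,-3,0,0,0,1],[0,0,-4.5,0,0,0,1],[0,0,-6,0,0,0,1],[0,0,-7.5,0,0,0,1],[0,0,-9,0,0,0,1],[0,0,-10.5,0,0,0,1]]])

```text
t: 17.57
tool_pos: [0.5123, -0.1357, 0.0495]
eef_rot: [2.207, 0.029, -2.208]
ft_force: [-2.8, -1.8, 0.5]
width: 0.006
```

```bash
python3 st.py; python3 look.py w7
```

```text
t 17.57 chest x,y mm -51.1 -96.3 z 49.5 Fx -2.8 F [-2.8 -1.8  0.5] w 0.006 vel 0.041
```

View pics/w7.png

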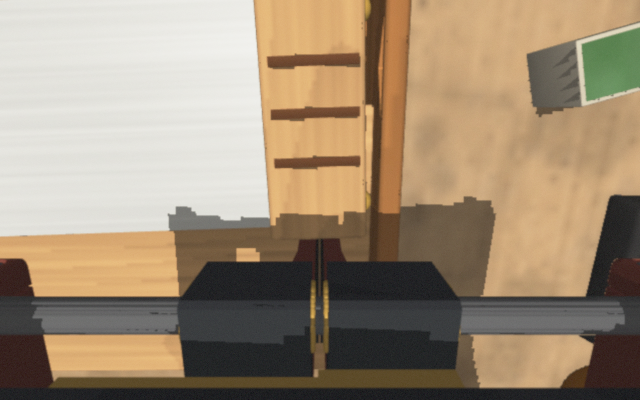

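The picture agrees: the right end leads by a few mm, with the sheet edge at row 230 on the right and 236 on the left. Left is next.

Call:
send_rows(deltas=[[[0,0,13,0,0,0,1],[0,-38,15,0,0,0,1],[0,-77,15,0,0,0,1],[0,-116,15,0,0,0,1],[0,-154,15,0,0,0,1],[0,-182,14,0,0,0,1],[0,-192,13,0,0,0,1],[0,-192,11,0,0,0,1],[0,-192,9,0,0,0,1],[0,-192,7,0,0,0,1],[0,-192,5.5,0,0,0,1],[0,-192,4,0,0,0,1]]])

```text
t: 18.62
tool_pos: [0.503, 0.0551, 0.0494]
eef_rot: [2.207, 0.027, -2.21]
ft_force: [-2.0, 0.6, 0.3]
width: 0.008
```

```bash
python3 st.py
```

```text
t 18.62 chest x,y mm -54.8 94.7 z 49.4 Fx -2.0 F [-2.   0.6  0.3] w 0.008 vel 0.039
```

Call:
send_rows(deltas=[[[0,0,-1.5,0,0,0,1],[0,0,-3,0,0,0,1],[0,0,-4.5,0,0,0,1],[0,0,-6,0,0,0,1],[0,0,-7.5,0,0,0,1],[0,0,-9,0,0,0,1],[0,0,-10.5,0,0,0,1]]])

```text
t: 19.2
tool_pos: [0.5137, 0.0572, 0.0496]
eef_rot: [2.207, 0.031, -2.208]
ft_force: [-2.4, 2.1, -0.7]
width: 0.002
```

```bash
python3 st.py
```

```text
t 19.2 chest x,y mm -44.0 96.5 z 49.6 Fx -2.3 F [-2.4  2.1 -0.7] w 0.002 vel 0.043
```

Call:
send_rows(deltas=[[[0,0,13,0,0,0,1],[0,38,15,0,0,0,1],[0,77,15,0,0,0,1],[0,116,15,0,0,0,1],[0,154,15,0,0,0,1],[0,182,14,0,0,0,1],[0,192,13,0,0,0,1],[0,192,11,0,0,0,1],[0,192,9,0,0,0,1],[0,192,7,0,0,0,1],[0,192,5.5,0,0,0,1],[0,192,4,0,0,0,1]]])

```text
t: 20.2
tool_pos: [0.5151, -0.1332, 0.0497]
eef_rot: [2.206, 0.034, -2.207]
ft_force: [-1.8, 0.7, 1.3]
width: 0.007
```

```bash
python3 st.py
```

```text
t 20.2 chest x,y mm -48.1 -93.9 z 49.7 Fx -1.8 F [-1.8  0.7  1.3] w 0.007 vel 0.035
```

Call:
send_rows(deltas=[[[0,0,-1.5,0,0,0,1],[0,0,-3,0,0,0,1],[0,0,-4.5,0,0,0,1],[0,0,-6,0,0,0,1],[0,0,-7.5,0,0,0,1],[0,0,-9,0,0,0,1]]])

```text
t: 20.7
tool_pos: [0.5238, -0.1354, 0.0495]
eef_rot: [2.207, 0.029, -2.208]
ft_force: [-1.9, -1.8, 1.3]
width: 0.005
```

```bash
python3 st.py
```

```text
t 20.7 chest x,y mm -39.6 -96.3 z 49.5 Fx -2.0 F [-1.9 -1.8  1.3] w 0.005 vel 0.04
```

Call:
send_rows(deltas=[[[0,0,13,0,0,0,1],[0,-38,15,0,0,0,1],[0,-77,15,0,0,0,1],[0,-116,15,0,0,0,1],[0,-154,15,0,0,0,1],[0,-182,14,0,0,0,1],[0,-192,13,0,0,0,1],[0,-192,11,0,0,0,1],[0,-192,9,0,0,0,1],[0,-192,7,0,0,0,1],[0,-192,5.5,0,0,0,1],[0,-192,4,0,0,0,1]]])

```text
t: 21.7
tool_pos: [0.5146, 0.0552, 0.0494]
eef_rot: [2.207, 0.026, -2.21]
ft_force: [-2.7, 0.3, 0.2]
width: 0.005
```

```bash
python3 st.py
```

```text
t 21.7 chest x,y mm -43.2 94.5 z 49.4 Fx -2.6 F [-2.7  0.3  0.2] w 0.005 vel 0.039
```

Call:
send_rows(deltas=[[[0,0,-1.5,0,0,0,1],[0,0,-3,0,0,0,1],[0,0,-4.5,0,0,0,1],[0,0,-6,0,0,0,1],[0,0,-7.5,0,0,0,1],[0,0,-9,0,0,0,1]]])

```text
t: 22.2
tool_pos: [0.5235, 0.0576, 0.0495]
eef_rot: [2.207, 0.031, -2.208]
ft_force: [-2.4, 3.0, 0.1]
width: 0.007
```

```bash
python3 st.py; python3 look.py w8; python3 - <<'E'
from h import *
im=grab_frame("top")[:,:,::-1];cv2.imwrite("pics/t8.png",cv2.resize(im[155:275,200:400],None,fx=4,fy=4,interpolation=cv2.INTER_CUBIC))
E
```

```text
t 22.2 chest x,y mm -34.2 96.6 z 49.5 Fx -2.3 F [-2.4  3.   0.1] w 0.007 vel 0.044
```

View pics/w8.png

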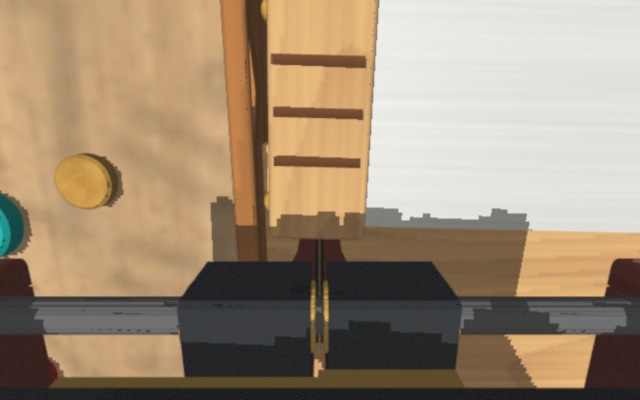

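View pics/t8.png

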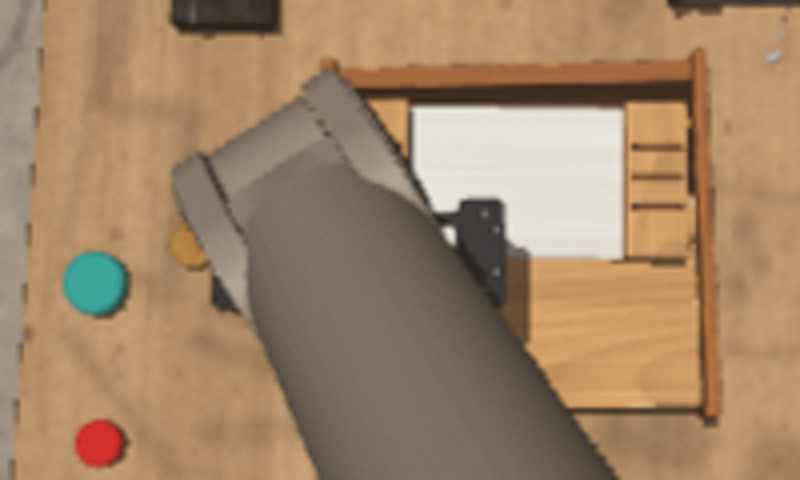

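The left end is about 6 mm from home and the right about 12 mm (front gap at rows 86–100 in the top view). From here I go more carefully.

Call:
send_rows(deltas=[[[0,0,13,0,0,0,1],[0,38,15,0,0,0,1],[0,77,15,0,0,0,1],[0,116,15,0,0,0,1],[0,154,15,0,0,0,1],[0,182,14,0,0,0,1],[0,192,13,0,0,0,1],[0,192,11,0,0,0,1],[0,192,9,0,0,0,1],[0,192,7,0,0,0,1],[0,192,5.5,0,0,0,1],[0,192,4,0,0,0,1]]])

```text
t: 23.3
tool_pos: [0.5251, -0.1328, 0.0497]
eef_rot: [2.206, 0.034, -2.207]
ft_force: [-1.9, 0.3, 1.6]
width: 0.007
```

```bash
python3 st.py
```

```text
t 23.3 chest x,y mm -38.1 -93.7 z 49.7 Fx -1.9 F [-1.9  0.3  1.6] w 0.007 vel 0.037
```

Call:
send_rows(deltas=[[[0,0,-1.5,0,0,0,1],[0,0,-3,0,0,0,1],[0,0,-4.5,0,0,0,1],[0,0,-6,0,0,0,1]]])

```text
t: 23.63
tool_pos: [0.5308, -0.1347, 0.0496]
eef_rot: [2.207, 0.03, -2.208]
ft_force: [-2.5, -1.1, 2.5]
width: 0.005
```

```bash
python3 st.py; python3 look.py w9
```

```text
t 23.63 chest x,y mm -32.5 -95.8 z 49.6 Fx -2.5 F [-2.5 -1.1  2.5] w 0.005 vel 0.04
```

View pics/w9.png

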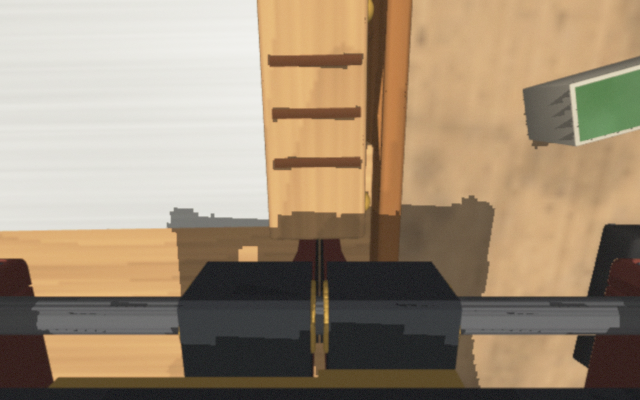

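Call:
send_rows(deltas=[[[0,0,-1,0,0,0,1],[0,0,-2,0,0,0,1]]])

```text
t: 23.85
tool_pos: [0.5328, -0.1351, 0.0496]
eef_rot: [2.207, 0.029, -2.208]
ft_force: [-1.3, -2.4, 0.8]
width: 0.007
```

```bash
python3 st.py
```

```text
t 23.85 chest x,y mm -30.5 -96.3 z 49.6 Fx -1.4 F [-1.3 -2.4  0.8] w 0.007 vel 0.028
```

Call:
send_rows(deltas=[[[0,0,-1,0,0,0,1]]])

```text
t: 23.93
tool_pos: [0.5338, -0.1351, 0.0495]
eef_rot: [2.207, 0.029, -2.208]
ft_force: [-1.8, -1.8, 0.8]
width: 0.009
```

```bash
python3 st.py
```

```text
t 23.93 chest x,y mm -29.5 -96.3 z 49.5 Fx -1.9 F [-1.8 -1.8  0.8] w 0.009 vel 0.028
```

Call:
send_rows(deltas=[[[0,0,-1,0,0,0,1]]])

```text
t: 24.02
tool_pos: [0.5348, -0.135, 0.0495]
eef_rot: [2.207, 0.029, -2.208]
ft_force: [-3.3, -2.5, 0.0]
width: 0.008
```

Call:
send_rows(deltas=[[[0,0,-1,0,0,0,1]]])

```text
t: 24.1
tool_pos: [0.5358, -0.1349, 0.0495]
eef_rot: [2.207, 0.029, -2.208]
ft_force: [-3.8, -2.1, 0.7]
width: 0.006
```

```bash
python3 st.py
```

```text
t 24.1 chest x,y mm -27.5 -96.1 z 49.5 Fx -3.9 F [-3.8 -2.1  0.7] w 0.006 vel 0.025
```

Call:
send_rows(deltas=[[[0,0,13,0,0,0,1],[0,-38,15,0,0,0,1],[0,-77,15,0,0,0,1],[0,-116,15,0,0,0,1],[0,-154,15,0,0,0,1],[0,-182,14,0,0,0,1],[0,-192,13,0,0,0,1],[0,-192,11,0,0,0,1],[0,-192,9,0,0,0,1],[0,-192,7,0,0,0,1],[0,-192,5,0,0,0,1],[0,-192,3,0,0,0,1]]])

```text
t: 25.1
tool_pos: [0.5273, 0.0558, 0.0493]
eef_rot: [2.207, 0.027, -2.21]
ft_force: [-2.8, 2.3, 0.2]
width: 0.002
```

Call:
send_rows(deltas=[[[0,0,-1,0,0,0,1],[0,0,-2,0,0,0,1],[0,0,-3,0,0,0,1]]])

```text
t: 25.35
tool_pos: [0.5299, 0.0566, 0.0493]
eef_rot: [2.205, 0.028, -2.21]
ft_force: [-5.9, 0.3, 2.9]
width: 0.004
```

```bash
python3 st.py
```

```text
t 25.35 chest x,y mm -27.9 95.5 z 49.3 Fx -5.9 F [-5.9  0.3  2.9] w 0.004 vel 0.031
```

Call:
send_rows(deltas=[[[0,0,-0.5,0,0,0,1],[0,0,-0.5,0,0,0,1]]])

```text
t: 25.52
tool_pos: [0.53, 0.0566, 0.0493]
eef_rot: [2.204, 0.028, -2.21]
ft_force: [-6.0, -0.4, 1.5]
width: 0.005
```

```bash
python3 st.py; python3 look.py w10
```

```text
t 25.52 chest x,y mm -27.8 95.5 z 49.3 Fx -6.0 F [-6.  -0.4  1.5] w 0.005 vel 0.003
```

View pics/w10.png

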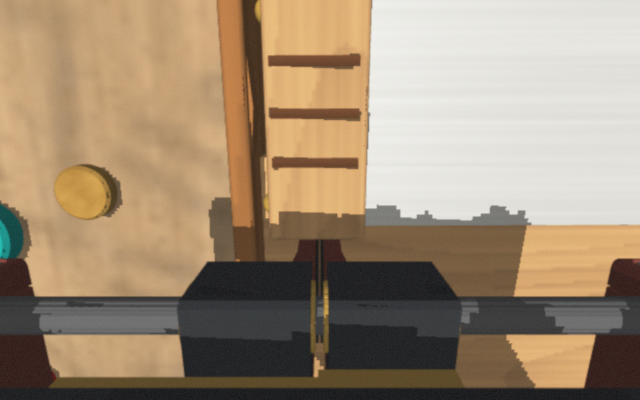

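Call:
send_rows(deltas=[[[0,0,-0.7,0,0,0,1],[0,0,-0.7,0,0,0,1]]])

```text
t: 25.73
tool_pos: [0.53, 0.0566, 0.0493]
eef_rot: [2.203, 0.028, -2.211]
ft_force: [-7.3, -0.8, 4.9]
width: 0.005
```

```bash
python3 st.py
```

```text
t 25.73 chest x,y mm -27.7 95.5 z 49.3 Fx -7.3 F [-7.3 -0.8  4.9] w 0.005 vel 0.004
```

The left end is hard against the stop: no motion as the force rises to 7 N. Now I check and press the right end.

Call:
send_rows(deltas=[[[0,0,13,0,0,0,1],[0,38,15,0,0,0,1],[0,77,15,0,0,0,1],[0,116,15,0,0,0,1],[0,154,15,0,0,0,1],[0,182,14,0,0,0,1],[0,192,13,0,0,0,1],[0,192,11,0,0,0,1],[0,192,9,0,0,0,1],[0,192,7,0,0,0,1],[0,192,5,0,0,0,1],[0,192,4,0,0,0,1]]])

```text
t: 26.73
tool_pos: [0.5339, -0.1325, 0.0498]
eef_rot: [2.207, 0.034, -2.206]
ft_force: [-0.3, -0.1, 0.2]
width: 0.006
```

```bash
python3 st.py
```

```text
t 26.73 chest x,y mm -29.3 -93.7 z 49.8 Fx -0.3 F [-0.3 -0.1  0.2] w 0.006 vel 0.024
```

Call:
send_rows(deltas=[[[0,0,-1,0,0,0,1],[0,0,-2,0,0,0,1]]])

```text
t: 26.9
tool_pos: [0.5354, -0.1337, 0.0497]
eef_rot: [2.207, 0.032, -2.207]
ft_force: [0.1, 0.2, 0.2]
width: 0.005
```

```bash
python3 st.py
```

```text
t 26.9 chest x,y mm -27.9 -94.9 z 49.7 Fx 0.1 F [0.1 0.2 0.2] w 0.005 vel 0.026
```

Call:
send_rows(deltas=[[[0,0,-0.7,0,0,0,1],[0,0,-1.4,0,0,0,1]]])

```text
t: 27.07
tool_pos: [0.5361, -0.1341, 0.0495]
eef_rot: [2.206, 0.031, -2.209]
ft_force: [-2.8, 0.6, 2.0]
width: 0.003
```

```bash
python3 st.py
```

```text
t 27.07 chest x,y mm -27.2 -95.4 z 49.5 Fx -2.7 F [-2.8  0.6  2. ] w 0.003 vel 0.017
```

Call:
send_rows(deltas=[[[0,0,-1,0,0,0,1],[0,0,-1,0,0,0,1]]])

```text
t: 27.23
tool_pos: [0.5363, -0.1343, 0.0494]
eef_rot: [2.205, 0.03, -2.211]
ft_force: [-4.8, 0.5, 3.8]
width: 0.008
```

```bash
python3 st.py
```

```text
t 27.23 chest x,y mm -27.0 -95.5 z 49.4 Fx -4.7 F [-4.8  0.5  3.8] w 0.008 vel 0.008
```

Call:
send_rows(deltas=[[[0,0,-1,0,0,0,1],[0,0,-2,0,0,0,1],[0,0,-2,0,0,0,1]]])

```text
t: 27.48
tool_pos: [0.5364, -0.1344, 0.0491]
eef_rot: [2.201, 0.029, -2.215]
ft_force: [-10.5, 1.2, 7.9]
width: 0.005
```

```bash
python3 st.py
```

```text
t 27.48 chest x,y mm -26.9 -95.7 z 49.1 Fx -10.5 F [-10.5   1.2   7.9] w 0.005 vel 0.005
```

Call:
send_rows(deltas=[[[0,0,0,0,0,0,1],[0,0,0,0,0,0,1],[0,0,0,0,0,0,1],[0,0,0,0,0,0,1],[0,0,0,0,0,0,1],[0,0,0,0,0,0,1],[0,0,0,0,0,0,1]]])

```text
t: 28.07
tool_pos: [0.5364, -0.1344, 0.0491]
eef_rot: [2.201, 0.03, -2.214]
ft_force: [-9.5, 0.4, 7.9]
width: 0.007
```

```bash
python3 st.py; python3 look.py w11
```

```text
t 28.07 chest x,y mm -26.8 -95.7 z 49.1 Fx -9.5 F [-9.5  0.4  7.9] w 0.007 vel 0.002
```

View pics/w11.png

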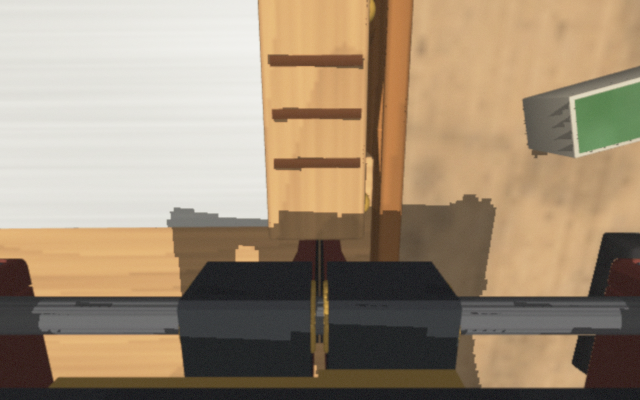

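Call:
send_rows(deltas=[[[0,0,10,0,0,0,1],[0,0,15,0,0,0,1],[-35,0,15,0,0,0,1],[-70,0,15,0,0,0,1],[-105,-20,0,0,0,0,1],[-105,-50,-20,0,0,0,1],[-105,-75,-45,0,0,0,1],[-105,-95,-70,0,0,0,1],[-105,-95,-80,0,0,0,1],[-105,-95,-80,0,0,0,1],[-105,-95,-80,0,0,0,1]]])

```text
t: 29.03
tool_pos: [0.6168, -0.038, 0.1542]
eef_rot: [2.207, 0.029, -2.208]
ft_force: [0.1, 0.1, -0.6]
width: 0.009
```

```bash
python3 st.py; python3 look.py w12; python3 - <<'E'
from h import *
im=grab_frame("top")[:,:,::-1];cv2.imwrite("pics/t12.png",cv2.resize(im[155:275,200:400],None,fx=4,fy=4,interpolation=cv2.INTER_CUBIC))
E
```

```text
t 29.03 chest x,y mm 56.3 -1.6 z 154.2 Fx 0.1 F [ 0.1  0.1 -0.6] w 0.009 vel 0.03
```

View pics/w12.png

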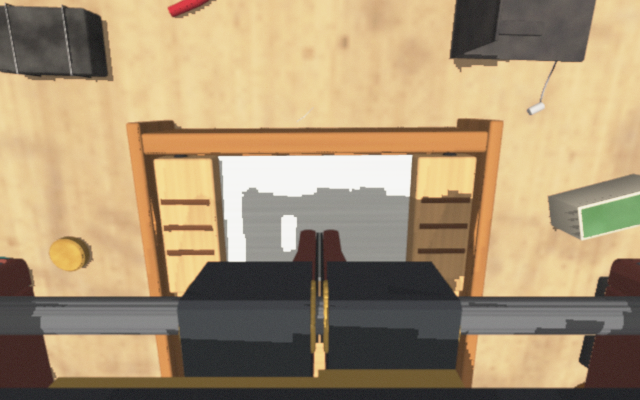

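View pics/t12.png

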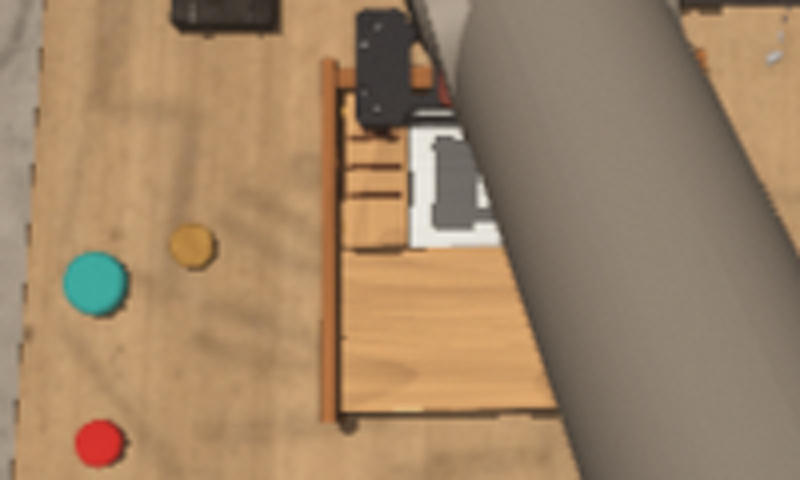

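```bash
python3 - <<'E'
from h import *
im=cv2.imread("pics/w12.png");c=calibration('wrist');M=np.load('w12.npy')
cv2.imwrite("pics/w12z.png",np.vstack([cv2.resize(im[125:180,130:250],None,fx=5,fy=5,interpolation=cv2.INTER_CUBIC),cv2.resize(im[125:180,390:510],None,fx=5,fy=5,interpolation=cv2.INTER_CUBIC)]))
E
```

```text
(no output)
```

View pics/w12z.png

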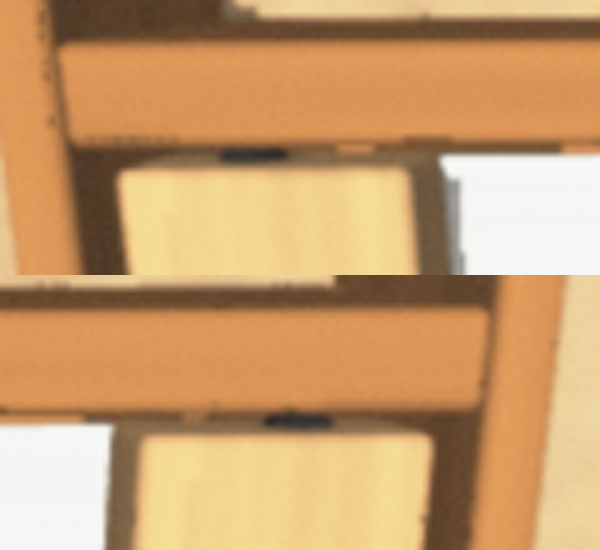

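Both front gaps are equal: 23/5 ≈ 4.6 px, or about 3 mm, which is the length of the buffers. The cover is straight and home, and the arm is clear.

```bash
python3 -c "
from cell import *
print(sense()['t'],close_job())"
```

```text
the job is handed in; nothing more can be done
29.1333 None
```

I put the larger wax puck in the well, shut the cover, seated its buffers, and handed the job in at about 29 s. No verdict was reported.

- **Puck:** It was set down and released in the open part of the well. The wrist picture after release showed it lying flat and alone. I did not look at it again once the cover was over it.
- **Cover:** I pushed the left and right blocks in turn. Every force reading during the strokes was under about 6 N and it never jammed. My first left push went further than planned, leaving that end about 9–12 mm ahead, and I evened it out on the right.
- **Seating:** I held a press on the right block for about 0.6 s. It read about 10 N forward and 12–13 N in total, because about 8 N showed up vertically. The forward part alone was a little under the 12 N you asked for.
- **Final checks:** With the arm clear, both blocks showed the same gap of about 3 mm to the far wall, which is the buffer length. The tool stopped at -27.7 mm (left) and -26.9 mm (right) in chest x, consistent with home, and the force reading was close to zero. I did not measure the bystanders again; the carton and bracket looked unmoved in the last pictures.
- **Disagreement:** The side-wall ends put the chest about 10 mm nearer than the deck edge and far wall did. I used the deck edge and far wall, which matched the cover's start and stopping points.

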